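# Slide the notebook through between the inkwells

## Robot

A 7-joint arm with a two-finger parallel gripper is mounted at the origin on a cart in front of the work surface, level with it; the furniture and walls round the work are solid. World frame = base frame: x ahead of the robot, y to its left, z up, the work surface at z = 0. Lengths are in m, angles in degrees, forces in N, time in s.
With the tool pointing down it reaches from about 0.425 to 0.875 m from the base axis. Payload 4.7 kg.
Tool frame: the origin (TCP) lies at the very end of the fingers, on their centre line; the grasp point (between the pads) lies 19 mm behind it; z points along the fingers, y is the line along which they close (so a half turn about z gives the same grasp; the last joint's range is limited). The gripper opens to 87 mm and grips with 3 to 60 N. Pads are 19 mm wide; open, the fingers measure 117 mm over their backs; the gripper's body (75 mm by 190 mm) begins 51 mm behind the grasp point.
Start: joints at [-74.994, 18.392, -4.016, 83.108, 1.295, 78.541, -3.26], TCP at [0.159, 0.63, 0.19] pointing down, gripper open.
Joint ranges: [-163.93, 163.93], [-17.29, 119.83], [-79.2, 71.16], [3.27, 140.29], [-89.18, 269.18], [5.43, 117.66], [-154.24, 154.24]. Speed limits (degrees/s): [147.25, 147.25, 180, 180, 180, 180, 180].

## Interface

Orientations are given as [roll, pitch, yaw] about the fixed x, y, z axes, in that order (R = Rz(yaw) Ry(pitch) Rx(roll)).
In Python, from cell import telemetry, cams, env gives the robot as it stands.
- The arm moves only by the tool arm_command, never from a script. Its argument "series" is text: rows parted by semicolons, each of 5 numbers parted by spaces: the shift along the tool's x, y, z in mm, then the turn about the tool's z in rad, then the closure in counts, from 0 (fully open) to 255 (shut). A call has 1 to 20 rows; each row shifts and turns the commanded pose from where the row before left it, along the tool's axes as they then stand; what a row does not reach is not made up. A row lasts 1/12 s, in which the tool goes at most 41.7 mm and 7.16 degrees, less where a joint would pass 70% of its speed; a pose out of reach is approached as far as the arm can. A call is refused whole if a number of a shift passes 41.7 or a number of a turn 0.125, either way. A call with a gripper value outside its range is refused whole. The fingers move at their own pace and stop on an object; "squeeze" is the grip in N (left out, the last holds). Time passes only in rows, so rows that do not move let the fingers close. It gives the time, the measured TCP pose, the force, the opening and the grip force at its end, in the units of the state.
- telemetry.get_obs(): the state, without advancing time (a new reading comes with each control period).
- cams.read_camera(name): name is "side" or "top" or "wrist"; returns the picture (400x640x3 uint8, blue, green, red); there is no depth.
- cams.calibration(name): a dict with "K" (3x3 intrinsics, pixels), "origin" and "rotation" of the camera in the world; the wrist camera has in their place "hand_eye" (4x4, takes a point from camera to tool coordinates, whose origin is the TCP and whose axes are the flange's). Camera axes: x right, y down, z forward; pixel columns grow to the right and rows downward; lengths in m; the calibration is good to about 2 mm. The wrist camera is an equidistant fisheye: a pixel r from the principal point sees the ray r / f radians off the axis. A picture is of the moment at which its call begins: read the wrist's pose just before it. calibration takes no time and is no camera call.
- env.sign_off(): hands the job in; it is judged then, once.
The state is a dict: "time_s": time; "qpos": joint angles; "joint_velocities": joint speeds; "effort": joint torques, N m; "tool_pos": TCP position; "tool_rot": TCP orientation; "force": force on the tool from outside, world axes, zero at the start; "wrist_torque": the same for the moment, N m; "grip_width": finger opening in m; "grasp_force": force on a finger pad.
Only numpy, scipy, OpenCV 4.12 (cv2) and the standard library are available. Lean on these libraries where they do the work, as an engineer would, in place of code of your own. Each camera call takes 0.05 s, during which the arm holds its last target. There are 200 camera calls.

## Task

Push the black notebook along the desk, lengthways, through the narrow gap between the two white inkwells, to the right towards the desk corner by the armchair, and leave it lying just past them: all of it beyond the inkwells, in line with the gap and pointing straight out of it, its rear edge no more than about 4 cm past them. Only push it with the fingers: do not pick it up, do not shove hard against the inkwells, and leave the other things on the desk alone.

Things in the scene. Friction and masses are not known exactly. Their poses are not given: they have to be found in the camera images.
- notebook: loose black pocket notebook lying flat, 140 mm long (its x) by 91 mm wide (its y) by 12 mm thick, about 0.16 kg; origin at the centre of its underside. It starts on the robot's left of the gap, its +x end towards the gap, its centre 165 to 200 mm before the middle of the gap, up to 45 mm off the gap's centre line and up to 0.35 rad askew. It slides on the desk and stops when no longer pushed.
- inkwell_0: white square inkwell with a lid, 60 x 60 mm and 64 mm tall, heavy: it does not move. It stands on the robot's side of the gap. Origin at the centre of its underside; its x axis points the way through the gap (to the robot's right, towards the desk corner by the armchair), its +y axis across the gap to the other inkwell.
- inkwell_1: the second white inkwell, alike and turned alike, also immovable, 162 mm from the first along that one's +y axis: the free gap between them is about 102 mm wide (the notebook is 91 mm) and 60 mm long along the way through. Origin at the centre of its underside.
- gap (a point): the middle of the gap between the inkwells, on the desk top; x axis the way through the gap, to the robot's right, y axis across it towards inkwell_1, z up. The inkwells span x = -30 to +30 mm here; the notebook is wholly past them when its centre is at x = 100 mm or more.
- ink_bottle: loose dark blue ink bottle with a black cap, 52 x 52 x 62 mm, bystander; origin at the centre of its underside
- coffee_cup: loose white coffee cup with a handle, 63 x 88 x 51 mm, bystander; origin at the centre of its underside
- brass_bell: loose brass hand bell with a dark handle, 60 mm across, 87 mm tall, bystander; origin at the centre of its underside
Not all that is in view belongs to the job. Leave any pink look-alike of the inkwell_0 alone.

How it is judged (in metres and radians):
On the way:
1. the notebook lies in the gap between the inkwells (x of notebook in the frame of gap between -0.03 and 0.03 m and y of notebook in the frame of gap between -0.02 and 0.02 m), for 0.05 s.
At the end, for the whole second after the job is handed in: the notebook lies flat and still wholly past the inkwells (centre 98 to 150 mm beyond the middle of the gap, within 35 mm of its centre line), its long side within 15 degrees of the way through (x of notebook in the frame of gap between 0.098 and 0.15 m and y of notebook in the frame of gap between -0.035 and 0.035 m and angle between the x axis of notebook and the x axis of gap, either way round below 0.26 rad and angle between notebook's own z axis and vertical below 0.05 rad and height (world z) of notebook below 0.005 m and linear speed of notebook below 0.01 m/s); the robot touches nothing.
It fails at once if the notebook is lifted or tipped (height (world z) of notebook above 0.012 m or angle between notebook's own z axis and vertical above 0.15 rad).
It fails at once if an inkwell is shoved hard (over 20 N) (contact force between anything else and inkwell_0 above 20 N or contact force between anything else and inkwell_1 above 20 N).
It fails at once if the ink bottle, coffee cup or hand bell is disturbed (distance of any of ink_bottle, coffee_cup, brass_bell from where it was at the start of the episode above 0.015 m).
It also fails if it takes over 64 s, if anything falls off the work surface, if the arm or the gripper's body presses on something with over 40 N, if the wrist force passes 120 N, or if a joint passes its speed limit or range.

## Working session

There is one attempt and no reset: what is moved stays moved. The work goes in short steps, Python scripts to look and compute and a tool call to move; the robot and the scene stay as the last step left them, time stands still between calls to the robot, and variables do not carry over. Pictures are saved under pics/ and viewed, at most 10 in all, crops included, and the job is handed in when it is done.

Besides the shell and the picture viewer there is one more tool, called after "Emit:" as name(argument=value, ...), one argument or row to a line, values as JSON. arm_command: Moves the arm, as the interface text tells. Its arguments: {"type":"object","properties":{"series":{"type":"string"},"squeeze":{"type":"number"}},"required":["series"]}

```bash
mkdir -p pics; ls
python3 - <<'E'
from cell import telemetry, cams, env
import cv2
o=telemetry.get_obs();print(o)
for n in("top","side"):
    cv2.imwrite(f"pics/{n}0.png",cams.read_camera(n)); print(n,cams.calibration(n))
E
```

```text
pics
{'time_s': 0.0, 'qpos': array([-74.9941589 ,  18.43972311,  -4.01425497,  83.17412335,
         1.29617053,  78.53966297,  -3.26010732]), 'joint_velocities': array([ 0.01676857,  0.08069561,  0.0090481 ,  0.04313841, -0.13012944,
        0.03316561, -0.05547283]), 'effort': array([ 7.06079463e-04, -4.91303444e+01, -4.03353274e-01, -3.12524414e+01,
       -6.37616334e-02,  4.37788549e-02,  1.67273074e-04]), 'tool_pos': array([0.15935333, 0.62954221, 0.18856069]), 'tool_rot': array([-1.79891791e+02,  7.19806679e-03,  1.65802813e+02]), 'force': array([-0.21021895, -0.84958101,  0.99619129]), 'wrist_torque': array([-0.05446223,  0.0412693 , -0.04662381]), 'grasp_force': 0.0, 'grip_width': 0.08715599371148462}
top {'K': array([[377.4407972 ,   0.        , 321.94842065],
       [  0.        , 377.4407972 , 201.14180613],
       [  0.        ,   0.        ,   1.        ]]), 'origin': array([0.35131287, 0.29156256, 0.93997446]), 'rotation': array([-168.77411542,   -0.27053888,  -90.05269091])}
side {'K': array([[405.30944427,   0.        , 318.6320837 ],
       [  0.        , 405.30944427, 200.42773221],
       [  0.        ,   0.        ,   1.        ]]), 'origin': array([0.52128632, 1.07876089, 0.67241208]), 'rotation': array([-127.18411267,    0.88920788,  177.61551746])}
```

View pics/top0.png

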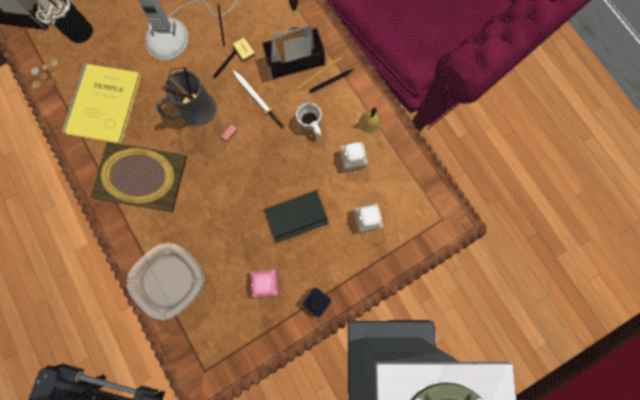

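View pics/side0.png

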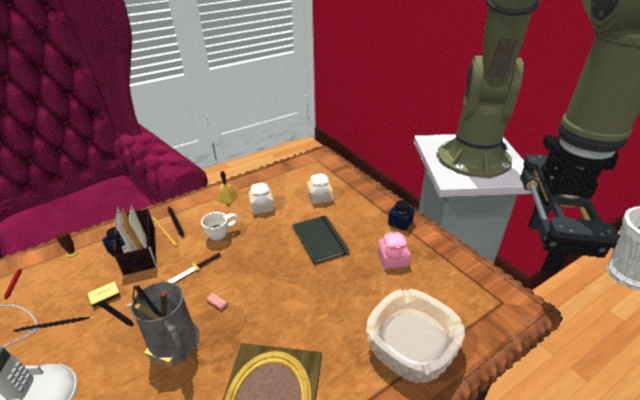

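Top view: the white inkwells are at about (369,217), nearer the robot (inkwell_0), and (354,156) (inkwell_1). The notebook is at (297,216). The pink look-alike (264,284) is the wrong colour, so I'll leave it alone. The bystanders are the bottle (317,302), the cup (308,120) and the bell (370,121). The side view agrees: inkwells at (320,188) and (261,198), notebook at (320,239). I'll enlarge this area and measure it.

```bash
cat > h.py <<'E'
import numpy as np, cv2
from scipy.spatial.transform import Rotation as R
from cell import cams, telemetry
def plane(n,px,z):
    c=cams.calibration(n); px=np.atleast_2d(np.float64(px))
    d=np.c_[px,np.ones(len(px))]@np.linalg.inv(c["K"]).T@R.from_euler("xyz",c["rotation"],degrees=True).as_matrix().T
    o=c["origin"]; return o+d*((z-o[2])/d[:,2])[:,None]
def rect(n,mask,z):
    c=max(cv2.findContours(mask,0,1)[0],key=cv2.contourArea).reshape(-1,2)
    p=plane(n,c,z)[:,:2]
    (cx,cy),(w,h),a=cv2.minAreaRect(np.float32(p*1000))
    if w<h: w,h,a=h,w,a+90
    return np.round([cx,cy,w,h,(a+90)%180-90],1), c.mean(0)
def box(img,x0,y0,x1,y1,f):
    m=np.zeros(img.shape[:2],np.uint8); m[y0:y1,x0:x1]=255
    return cv2.bitwise_and(f(img),m)
dark=lambda i:np.uint8(i.max(2)<75)*255
def white(i): 
    return np.uint8((i.min(2)>130))*255
E
python3 - <<'E'
from h import *
t=cv2.imread("pics/top0.png"); s=cv2.imread("pics/side0.png")
print("nb top",rect("top",box(t,255,180,338,250,dark),.012)); print("nb side",rect("side",box(s,285,205,355,270,dark),.012))
for n,i,b in(("top",t,[(350,195,390,240),(335,135,375,178)]),("side",s,[(300,168,340,210),(243,178,280,220)])):
    for q in b: print(n,[rect(n,box(i,*q,white),z)[0] for z in (0,.04,.064)])
a=cv2.resize(t[120:250,240:400],None,fx=5,fy=4.6,interpolation=2)
cv2.imwrite("pics/c1.png",cv2.resize(t[130:250,255:400],(725,600),interpolation=2))
cv2.imwrite("pics/c2.png",cv2.resize(s[165:275,230:360],(709,600),interpolation=2))
E
```

```text
nb top (array([497.5, 351.8, 137. ,  87.4, -69.5]), array([295.79141104, 216.20858896]))
nb side (array([498.7, 358.5, 145.1,  89.4, -69.6]), array([320.05853659, 243.54634146]))
top [array([497.8, 166.5,  59. ,  56.8,  14.2]), array([491.5, 171.9,  56.5,  54.4,  14.2]), array([487.8, 175. ,  55. ,  52.9,  14.2])]
top [array([664. , 203.3,  61.3,  58.2,  12.2]), array([650.7, 207.1,  58.7,  55.7,  12.2]), array([642.7, 209.3,  57.1,  54.2,  12.2])]
side [array([492.4, 113.2, 112. ,  67. , -81.9]), array([494.1, 170.6, 105.3,  63. , -81.9]), array([495.1, 205.1, 101.3,  60.6, -81.9])]
side [array([659.6, 149.5, 111.4,  62.7, -78.9]), array([651.3, 204.8, 104.8,  59. , -78.9]), array([646.4, 238. , 100.8,  56.7, -78.9])]
```

View pics/c1.png

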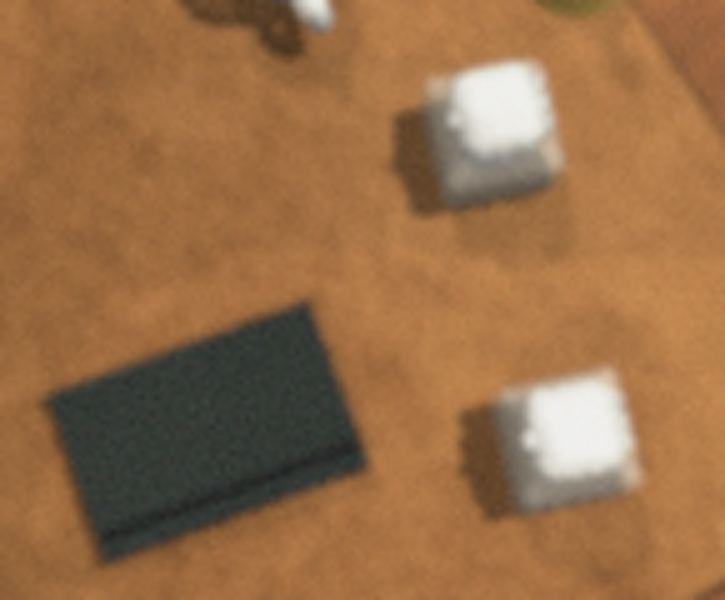

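View pics/c2.png

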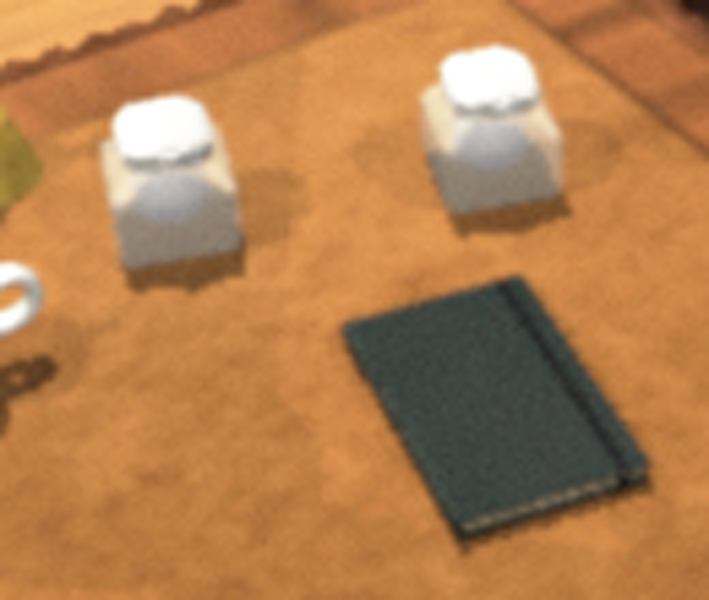

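The crops confirm both wells are white and square, and the notebook's elastic band runs along its near long side. Next I'll take the base corners of the wells in both views, and the lids as a cross-check.

Run:
```python
from h import *
np.set_printoptions(suppress=True,precision=1)
t=cv2.imread("pics/top0.png"); s=cv2.imread("pics/side0.png")
for nm,T,S in(("w0",[(358.6,232.4),(383,227)],[(332.7,200.8),(314,203.9)]),("w1",[(346,171.4),(367,165.6)],[(274,209.9),(253.3,214.1)])):
    for n,p in(("top",T),("side",S)):
        q=plane(n,p,0)[:,:2]*1000; d=q[1]-q[0]
        u=d/np.linalg.norm(d)
        # top edge: along gap x, centre is +30 along left normal ; side edge: along gap y
        v=np.array([-u[1],u[0]]); c=q.mean(0)+30*(v if n=="top" else np.array([u[1],-u[0]]))
        print(nm,n,q.ravel(),np.linalg.norm(d),"dir",np.degrees(np.arctan2(d[1],d[0])),"centre",c)
lid=lambda i:np.uint8((i.min(2)>205))*255
for n,i,b in(("top",t,[(350,195,390,240),(335,135,375,178)]),("side",s,[(300,168,340,210),(243,178,280,220)])):
    for q in b: print(n,"lid",rect(n,box(i,*q,lid),.06))
```

```text
w0 top [458.2 195.4 471.8 134. ] 62.9422766521843 dir -77.56412864375284 centre [494.3 171.2]
w0 side [456.4 196.7 508.  207.4] 52.71863345103427 dir 11.74287424367236 centre [488.3 172.7]
w1 top [616.1 224.8 631.7 170.2] 56.76912704530563 dir -74.07743515055449 centre [652.7 205.8]
w1 side [615.6 227.  669.4 241.6] 55.79143614622484 dir 15.089850185479646 centre [650.3 205.3]
top lid (array([492.7, 173.9,  42.6,  38.2,  90. ]), array([369.7, 215.1]))
top lid (array([651.5, 206. ,  38.3,  36.9, -78.1]), array([354.9, 150.7]))
side lid (array([492.4, 176.1,  47.9,  43.3,  86.7]), array([319.2, 178.9]))
side lid (array([649.5, 208.3,  46.7,  44. , -84.8]), array([258.8, 188.2]))
```

```bash
cat >> h.py <<'E'
G=np.array([572.,189.5]); A=np.radians(-78.2); gx=np.array([np.cos(A),np.sin(A)]); gy=np.array([-gx[1],gx[0]])
def togap(p): d=np.atleast_2d(p)[:,:2]-G; return np.c_[d@gx,d@gy]
def goto(x,y,z,yaw):
    """tool-axis shift from the measured pose to gap-frame target (mm), and turn about tool z (rad)"""
    o=telemetry.get_obs(); M=R.from_euler("xyz",o["tool_rot"],degrees=True).as_matrix()
    w=np.r_[G+x*gx+y*gy,z]
    dy=(yaw-o["tool_rot"][2]+180)%360-180
    print("now gap",togap(o["tool_pos"]*1000).round(1),"z",round(o["tool_pos"][2]*1000,1),"rot",o["tool_rot"].round(1),"t",round(o["time_s"],2),"F",o["force"].round(1))
    print("world",w.round(0),"shift",(M.T@(w-o["tool_pos"]*1000)).round(1),"turn",round(-np.radians(dy),3))
E
python3 - <<'E'
from h import *
np.set_printoptions(suppress=True,precision=0)
for k,p in dict(bottle=(317,302),pink=(264,284),cup=(308,118),bell=(370,121),ash=(166,281)).items():
    q=plane("top",p,.03)[:,:2]*1000; print(k,q,togap(q))
goto(-177,-127,190,-168.2)
E
```

```text
bottle [[292. 299.]] [[-164. -252.]]
pink [[333. 424.]] [[-278. -186.]]
cup [[750. 323.]] [[-94. 201.]]
bell [[742. 164.]] [[ 60. 161.]]
ash [[340. 654.]] [[-503. -132.]]
now gap [[-515. -314.]] z 188.7 rot [-180.    0.  166.] t 0.1 F [-1. -0.  1.]
world [411. 337. 190.] shift [-316. -222.   -1.] turn -0.454
```

Emit:
arm_command(
  series="-10 -7 0 0 0;-20 -14 0 0 0;-26 -18 0 0 0;-26 -18 0 0 0;-26 -18 0 0 0;-26 -18 0 0 0;-26 -18 0 0 0;-26 -18 0 0 0;-26 -18 0 0 0;-26 -18 0 0 0;-26 -19 0 0 0;-22 -16 0 0 0;-20 -14 0 0 0;-10 -10 0 0 0;0 0 0 -0.1 0;0 0 0 -0.12 0;0 0 0 -0.12 0;0 0 0 -0.114 0;0 0 0 0 0;0 0 0 0 0",
)

```text
time_s: 1.77
tool_pos: [0.4109, 0.3346, 0.1895]
tool_rot: [-180.0, -0.0, -168.4]
force: [0.3, -0.3, 0.9]
grip_width: 0.0873
grasp_force: 0.0
```

```bash
python3 -c "
from h import *
goto(-177,-127,7,-168.2)"
```

```text
now gap [[-175. -128.]] z 189.5 rot [-180.    -0.  -168.4] t 1.77 F [ 0.3 -0.3  0.9]
world [411. 337.   7.] shift [ -1.    2.  182.5] turn -0.004
```

Emit:
arm_command(
  series="0 0 30 0 0;0 0 35 0 0;0 0 35 0 0;0 0 30 0 0;0 0 20 0 0;0 0 15 0 0;0 0 10 0 0;0 0 5 0 0;0 0 2 0 0;0 0 0 0 0;-4 0 0 0 0;-6 0 0 0 0;-6 0 0 0 0;-6 0 0 0 0;-4 0 0 0 0;-3 0 0 0 0;0 0 0 0 0",
)

```text
time_s: 3.18
tool_pos: [0.4402, 0.3415, 0.0077]
tool_rot: [-180.0, 0.0, -168.2]
force: [-0.2, -0.1, -0.7]
grip_width: 0.0872
grasp_force: 0.0
```

```bash
python3 -c "
from h import *
goto(-177,-58,7,-168.2)
a=cams.read_camera('side');cv2.imwrite('pics/s1.png',cv2.resize(a[140:300,220:450],(800,556),interpolation=2))"
```

```text
now gap [[-175.7  -98. ]] z 7.7 rot [-180.     0.  -168.2] t 3.18 F [-0.2 -0.1 -0.7]
world [479. 351.   7.] shift [-40.    1.3   0.8] turn -0.0
```

View pics/s1.png

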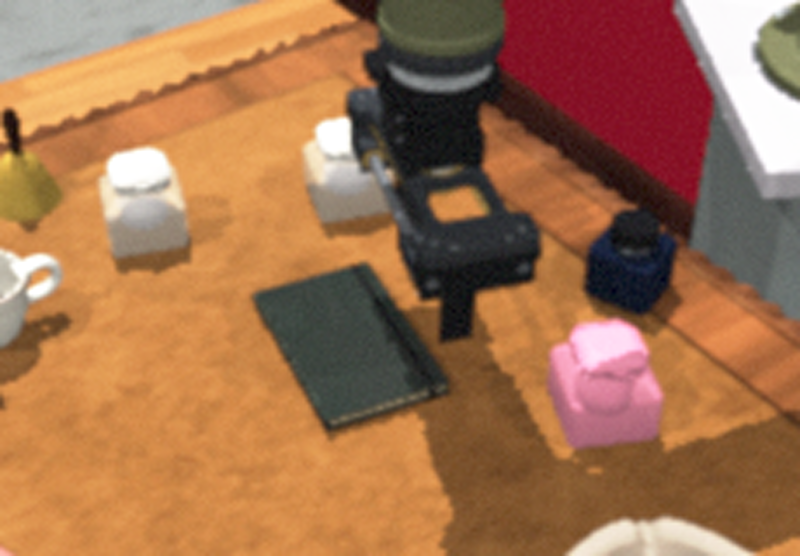

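The open fingers stand beside the notebook's near long edge, with the finger tip at crop (457,335). They're square to the gap and clear of the pink well and the bottle. I'll push it across.

Emit:
arm_command(
  series="-3 0 0 0 0;-4 0 0 0 0;-4 0 0 0 0;-4 0 0 0 0;-4 0 0 0 0;-4 0 0 0 0;-4 0 0 0 0;-4 0 0 0 0;-3 0 0 0 0;-3 0 0 0 0;-2 0 0 0 0;-1 0 0 0 0;0 0 0 0 0;0 0 0 0 0",
)

```text
time_s: 4.4
tool_pos: [0.4783, 0.3496, 0.0076]
tool_rot: [180.0, -0.0, -168.2]
force: [0.9, 0.1, 0.2]
grip_width: 0.0874
grasp_force: 0.0
```

```bash
cat >> h.py <<'E'
def nb():
    for n,b in(("side",(225,195,365,275)),):
        i=cams.read_camera(n); r,c=rect(n,box(i,*b,dark),.012); print(n,r,"gap",togap(r[:2]).round(1),"ang",round(r[4]+78.2,1))
    return i
E
python3 -c "
from h import *
goto(-177,-58,7,-168.2)
a=nb();cv2.imwrite('pics/s2.png',cv2.resize(a[140:300,220:450],(800,556),interpolation=2))"
```

```text
now gap [[-175.9  -59. ]] z 7.6 rot [ 180.    -0.  -168.2] t 4.4 F [0.9 0.1 0.2]
world [479. 351.   7.] shift [-1.   1.1  0.6] turn 0.0
side [485.8 310.2 265.2 147.5  75.1] gap [[-135.8  -59.7]] ang 153.3
```

View pics/s2.png

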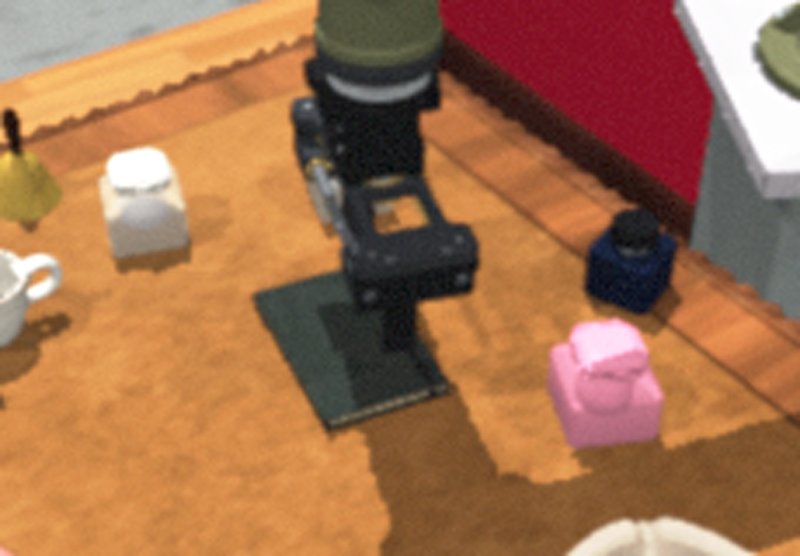

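The notebook hasn't moved and the force is about zero, so the tips went over it. I'll triangulate the real height of the tips: open fingers may sit higher than the nominal TCP.

Run:
```python
from h import *
np.set_printoptions(suppress=True,precision=1)
for nm,c,y in(("s1",(457,337),-98),("s2",(400,348),-59)):
    p=np.array(c)/3.478+[220,140]
    for z in(0,.01,.02,.03): print(nm,z,togap(plane("side",p,z)*1000),"expected",(-176-51,y))
```

```text
s1 0 [[-183.4 -116.1]] expected (-227, -98)
s1 0.01 [[-193.8 -112.4]] expected (-227, -98)
s1 0.02 [[-204.1 -108.7]] expected (-227, -98)
s1 0.03 [[-214.5 -105. ]] expected (-227, -98)
s2 0 [[-183.8  -74.2]] expected (-227, -59)
s2 0.01 [[-194.2  -71.2]] expected (-227, -59)
s2 0.02 [[-204.6  -68.1]] expected (-227, -59)
s2 0.03 [[-214.9  -65. ]] expected (-227, -59)
```

Emit:
arm_command(
  series="10 0 0 0 0;15 0 0 0 0;15 0 0 0 0;15 0 0 0 0;10 0 0 0 0;0 0 0 0 0;0 0 -3 0 0;0 0 0 0 0",
)

```text
time_s: 5.12
tool_pos: [0.4159, 0.3368, 0.0116]
tool_rot: [180.0, 0.1, -168.2]
force: [0.3, 0.5, 0.4]
grip_width: 0.0867
grasp_force: 0.0
```

```bash
python3 -c "
from h import *
goto(-177,-58,7,-168.2); print(cams.calibration('wrist'))
a=cams.read_camera('wrist');b=cams.read_camera('side');t=cams.read_camera('top')
cv2.imwrite('pics/all3.png',np.vstack([np.hstack([cv2.resize(a,(480,300)),cv2.resize(b[180:280,320:426],(318,300))]),np.hstack([cv2.resize(t[170:320,225:425],(400,300)),cv2.resize(a[200:,160:480],(398,300))])]))"
```

```text
now gap [[-176.1 -122.7]] z 11.6 rot [ 1.800e+02  1.000e-01 -1.682e+02] t 5.12 F [0.3 0.5 0.4]
world [479. 351.   7.] shift [-64.7   0.9   4.7] turn 0.0
{'K': array([[309.70691629,   0.        , 322.17082888],
       [  0.        , 309.70691629, 195.81172575],
       [  0.        ,   0.        ,   1.        ]]), 'hand_eye': array([[ 6.10849857e-04, -9.53739734e-01, -3.00632911e-01,
         8.32843391e-02],
       [ 9.99999804e-01,  6.24810894e-04,  4.97043434e-05,
        -7.19288309e-04],
       [ 1.40433711e-04, -3.00632882e-01,  9.53739928e-01,
        -1.96434156e-01],
       [ 0.00000000e+00,  0.00000000e+00,  0.00000000e+00,
         1.00000000e+00]])}
```

View pics/all3.png

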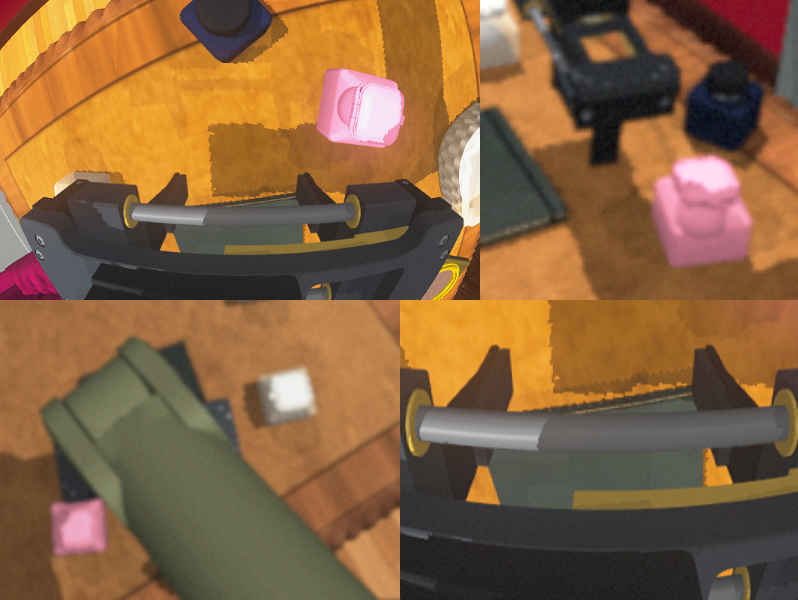

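Both the wrist view (tips near (244,232) and (404,231)) and the side view put the open tips about 30 mm above the nominal TCP. The fingers swing downward as they close, so I'll check the tip height closed and half closed.

Emit:
arm_command(
  series="0 0 0 0 130;0 0 0 0 130;0 0 0 0 130;0 0 0 0 130;0 0 0 0 130;0 0 0 0 130;0 0 0 0 130;0 0 0 0 130",
)

```text
time_s: 5.93
tool_pos: [0.4148, 0.3363, 0.0107]
tool_rot: [180.0, 0.0, -168.2]
force: [0.6, 1.2, 0.8]
grip_width: 0.0453
grasp_force: 0.0
```

```bash
python3 -c "
from h import *
a=cams.read_camera('wrist');b=cams.read_camera('side')
cv2.imwrite('pics/w130.png',a);cv2.imwrite('pics/s130.png',b)"
```

Emit:
arm_command(
  series="0 0 0 0 255;0 0 0 0 255;0 0 0 0 255;0 0 0 0 255;0 0 0 0 255;0 0 0 0 255;0 0 0 0 255;0 0 0 0 255",
)

```text
time_s: 6.7
tool_pos: [0.4148, 0.3363, 0.0107]
tool_rot: [180.0, 0.0, -168.2]
force: [0.2, 0.1, 0.2]
grip_width: 0.0021
grasp_force: 0.0
```

```bash
python3 -c "
from h import *
a=cams.read_camera('wrist');b=cams.read_camera('side')
w=cv2.imread('pics/w130.png');s=cv2.imread('pics/s130.png')
f=lambda w,s:np.hstack([cv2.resize(w[180:300,222:422],(500,300)),cv2.resize(s[180:280,320:420],(300,300))])
cv2.imwrite('pics/all4.png',np.vstack([f(w,s),f(a,b)]))"
```

```text
(no output)
```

View pics/all4.png

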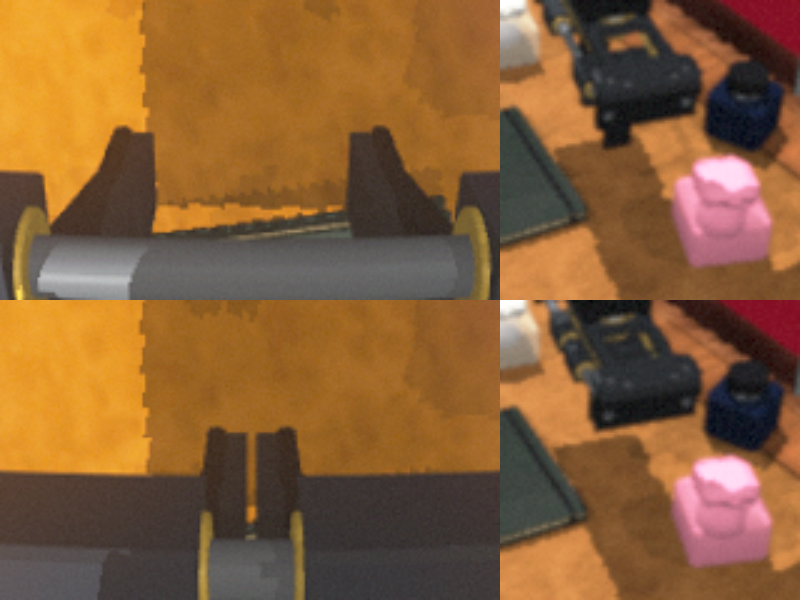

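From the images, the tips sit about 29 mm behind the TCP at half closure too, so it's an offset and not finger swing. I'll shift clear of the pink well and feel for the desk with the fingers closed.

Emit:
arm_command(
  series="0 -10 0 0 255;0 -15 0 0 255;0 0 5 0 255;0 0 6 0 255;0 0 4 0 255;0 0 2 0 255;0 0 1 0 255;0 0 0 0 255;0 0 0 0 255",
)

```text
time_s: 7.55
tool_pos: [0.4198, 0.3123, -0.0074]
tool_rot: [180.0, 0.0, -168.1]
force: [-0.9, -0.1, 0.3]
grip_width: 0.0004
grasp_force: 0.0
```

```bash
python3 -c "
from h import *
goto(-150,-123,-20,-168.2)
a=cams.read_camera('wrist');cv2.imwrite('pics/w5.png',a);cv2.imwrite('pics/s5.png',cams.read_camera('side'))"
```

```text
now gap [[-151.3 -123.9]] z -7.4 rot [ 180.     0.  -168.1] t 7.55 F [-0.9 -0.1  0.3]
world [421. 311. -20.] shift [-0.9 -1.3 12.6] turn 0.001
```

Emit:
arm_command(
  series="0 0 2 0 255;0 0 2 0 255;0 0 2 0 255;0 0 2 0 255;0 0 2 0 255;0 0 0 0 255;0 0 0 0 255",
)

```text
time_s: 8.23
tool_pos: [0.4198, 0.3117, -0.0175]
tool_rot: [-180.0, -0.0, -168.2]
force: [0.1, -0.4, -0.3]
grip_width: 0.0006
grasp_force: 0.0
```

Emit:
arm_command(
  series="0 0 1 0 255;0 0 1 0 255;0 0 1 0 255;0 0 1 0 255;0 0 0 0 255;0 0 0 0 255",
)

```text
time_s: 8.73
tool_pos: [0.4198, 0.3118, -0.0214]
tool_rot: [-180.0, -0.0, -168.2]
force: [-0.1, 0.5, 0.4]
grip_width: 0.0005
grasp_force: 0.0
```

Emit:
arm_command(
  series="0 0 1 0 255;0 0 1 0 255;0 0 0 0 255;0 0 0 0 255",
)

```text
time_s: 9.07
tool_pos: [0.4199, 0.3118, -0.0234]
tool_rot: [-180.0, -0.0, -168.2]
force: [0.8, 0.3, 0.4]
grip_width: 0.0001
grasp_force: 0.0
```

Emit:
arm_command(
  series="0 0 1 0 255;0 0 1 0 255;0 0 0 0 255;0 0 0 0 255",
)

```text
time_s: 9.4
tool_pos: [0.4198, 0.3118, -0.0254]
tool_rot: [-180.0, -0.0, -168.2]
force: [-0.4, -0.4, 0.2]
grip_width: 0.0005
grasp_force: 0.0
```

Emit:
arm_command(
  series="0 0 1 0 255;0 0 1 0 255;0 0 0 0 255;0 0 0 0 255",
)

```text
time_s: 9.73
tool_pos: [0.4199, 0.3118, -0.0274]
tool_rot: [-180.0, -0.0, -168.2]
force: [-0.1, 0.6, 0.5]
grip_width: 0.0004
grasp_force: 0.0
```

Emit:
arm_command(
  series="0 0 1 0 255;0 0 1 0 255;0 0 0 0 255;0 0 0 0 255",
)

```text
time_s: 10.07
tool_pos: [0.4198, 0.3118, -0.0294]
tool_rot: [-180.0, -0.0, -168.2]
force: [0.2, 1.1, 0.7]
grip_width: 0.0004
grasp_force: 0.0
```

Emit:
arm_command(
  series="0 0 1 0 255;0 0 1 0 255;0 0 0 0 255;0 0 0 0 255",
)

```text
time_s: 10.4
tool_pos: [0.4198, 0.3118, -0.0314]
tool_rot: [-180.0, -0.0, -168.2]
force: [0.4, -0.2, 0.1]
grip_width: 0.0006
grasp_force: 0.0
```

```bash
python3 -c "
from h import *
goto(-150,-123,-20,-168.2)
a=cams.read_camera('wrist');b=cams.read_camera('side')
cv2.imwrite('pics/all6.png',np.hstack([cv2.resize(a[180:300,222:382],(400,300)),cv2.resize(b[150:250,310:443],(399,300))]))"
```

```text
now gap [[-150.8 -123.9]] z -31.4 rot [-180.    -0.  -168.2] t 10.4 F [ 0.4 -0.2  0.1]
world [421. 311. -20.] shift [ -0.9  -0.8 -11.4] turn 0.0
```

View pics/all6.png

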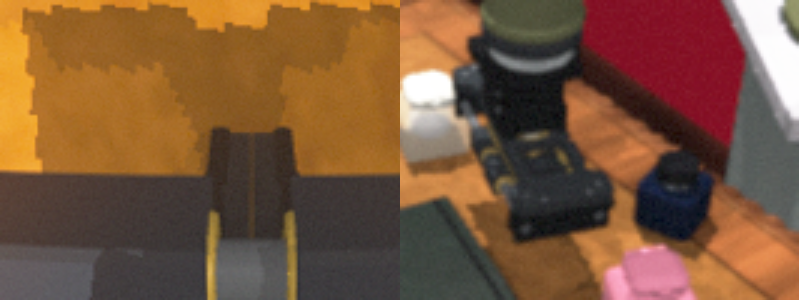

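The tip at (250,130) nearly meets its shadow, so the desk is only a few mm further. Continuing.

Emit:
arm_command(
  series="0 0 1 0 255;0 0 1 0 255;0 0 0 0 255;0 0 0 0 255",
)

```text
time_s: 10.83
tool_pos: [0.4201, 0.312, -0.0325]
tool_rot: [180.0, 0.0, -168.2]
force: [-1.1, -1.8, 6.5]
grip_width: 0.0005
grasp_force: 3.4
```

Emit:
arm_command(
  series="0 0 1 0 255;0 0 1 0 255;0 0 0 0 255;0 0 0 0 255",
)

```text
time_s: 11.17
tool_pos: [0.4201, 0.312, -0.0325]
tool_rot: [180.0, -0.0, -168.2]
force: [-6.5, -5.1, 20.6]
grip_width: 0.0003
grasp_force: 11.0
```

Emit:
arm_command(
  series="0 0 1 0 255;0 0 1 0 255;0 0 0 0 255;0 0 0 0 255",
)

```text
time_s: 11.5
tool_pos: [0.4201, 0.312, -0.0326]
tool_rot: [180.0, -0.1, -168.2]
force: [-11.5, -9.0, 37.1]
grip_width: 0.0006
grasp_force: 18.5
```

The desk is at reading z = -32.5, so the true tip height is the reading plus 32.5 mm. x and y check out: the ray at z = 40 gives (-225,-101) against the reported (-227,-98). I'll raise at once and check the body's clearance above the tips.

Emit:
arm_command(
  series="0 0 -5 0 255;0 0 -5 0 255;0 0 0 0 0;0 0 0 0 0;0 0 0 0 0;0 0 0 0 0;0 0 0 0 0;0 0 0 0 0;0 0 0 0 0;0 0 0 0 0",
)

```text
time_s: 12.33
tool_pos: [0.4199, 0.3118, -0.0275]
tool_rot: [-180.0, -0.0, -168.2]
force: [-0.0, 0.3, 0.7]
grip_width: 0.046
grasp_force: 0.0
```

Run:
```python
from h import *
np.set_printoptions(suppress=True,precision=0)
goto(-172,-127,-27,-168.2)
for p in((350,230),(379,226)):
    print([(z,*togap(plane("side",p,z/1000)*1000)[0].round()) for z in(30,40,50,60,70,80)])
print("body end expected x",-151-95,"y",-124-37,-124+37)
```

```text
now gap [[-151. -124.]] z -27.5 rot [-180.   -0. -168.] t 12.33 F [-0.  0.  1.]
world [413. 332. -27.] shift [ 3. 21. -0.] turn 0.0
[(30, np.float64(-190.0), np.float64(-109.0)), (40, np.float64(-201.0), np.float64(-106.0)), (50, np.float64(-212.0), np.float64(-102.0)), (60, np.float64(-223.0), np.float64(-98.0)), (70, np.float64(-233.0), np.float64(-94.0)), (80, np.float64(-244.0), np.float64(-90.0))]
[(30, np.float64(-195.0), np.float64(-181.0)), (40, np.float64(-206.0), np.float64(-176.0)), (50, np.float64(-216.0), np.float64(-171.0)), (60, np.float64(-227.0), np.float64(-167.0)), (70, np.float64(-238.0), np.float64(-162.0)), (80, np.float64(-248.0), np.float64(-157.0))]
body end expected x -246 y -161 -87
```

The body bottom comes out about 75 mm up with the tips on the desk, as the data sheet says, so it will clear the 64 mm wells. Now the real sideways push.

Emit:
arm_command(
  series="0 10 0 0 0;0 11 0 0 0;-3 0 0 0 0;-5 0 0 0 0;-5 0 0 0 0;-4 0 0 0 0;-4 0 0 0 0;-4 0 0 0 0;-4 0 0 0 0;-4 0 0 0 0;-4 0 0 0 0;-4 0 0 0 0;-4 0 0 0 0;-4 0 0 0 0;-4 0 0 0 0;-4 0 0 0 0;-3 0 0 0 0;-2 0 0 0 0;-2 0 0 0 0;0 0 0 0 0",
)

```text
time_s: 14.0
tool_pos: [0.4788, 0.3455, -0.0273]
tool_rot: [-180.0, 0.0, -168.2]
force: [0.2, -0.1, 0.3]
grip_width: 0.0872
grasp_force: 0.0
```

Run:
```python
from h import *
goto(-172,-56,-27,-168.2)
b=cams.read_camera('side');cv2.imwrite('pics/s7.png',cv2.resize(b[150:290,220:420],(800,560)))
```

```text
now gap [[-171.8  -59.3]] z -27.3 rot [-180.     0.  -168.2] t 14.0 F [ 0.2 -0.1  0.3]
world [482. 346. -27.] shift [-3.3  0.2 -0.3] turn 0.0
```

View pics/s7.png

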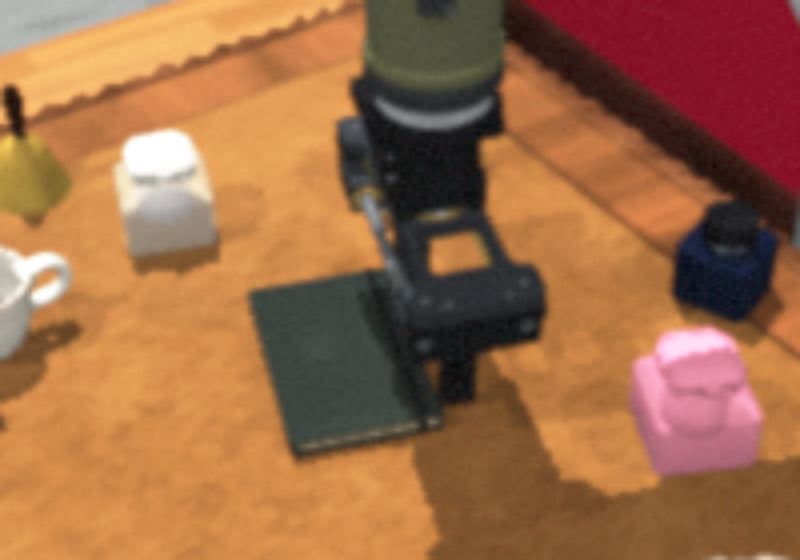

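The fingers moved the notebook across and squared it up: its near edge now runs along the finger line from crop (440,425) up to (380,280). I've used all my picture views, so from here I measure numerically. I'll back off, rise, and move round behind the rear edge.

Emit:
arm_command(
  series="6 0 0 0 0;8 0 0 0 0;0 0 -25 0 0;0 0 -35 0 0;0 0 -30 0 0;0 15 0 0.1 0;0 25 0 0 0;0 30 0 0 0;0 30 0 0 0;0 10 0 0 0;0 0 0 0.12 0;0 0 0 0.12 0;0 0 0 0.12 0;0 0 0 0.12 0;0 0 0 0.12 0;0 0 0 0.12 0;0 0 0 0.12 0;0 0 0 0.12 0;0 0 0 0.12 0;0 0 0 0.12 0",
)

```text
time_s: 15.72
tool_pos: [0.4508, 0.4511, 0.0626]
tool_rot: [-180.0, 0.0, 117.0]
force: [0.2, -0.3, 0.9]
grip_width: 0.087
grasp_force: 0.0
```

```bash
cat >> h.py <<'E'
def see():
    for n,b in(("side",(200,190,375,290)),("top",(225,150,410,260))):
        i=cams.read_camera(n); cs=cv2.findContours(box(i,*b,dark),0,1)[0]
        for c in cs:
            if cv2.contourArea(c)<600: continue
            p=togap(plane(n,c.reshape(-1,2),.012)*1000)
            (x,y),(w,h),a=cv2.minAreaRect(np.float32(p))
            if w<h: w,h,a=h,w,a+90
            print(n,"gap centre",round(x,1),round(y,1),"size",round(w,1),round(h,1),"ang",round((a+90)%180-90,1))
E
python3 -c "
from h import *
goto(-300,0,70,101.8); see()"
```

```text
now gap [[-280.9  -65.2]] z 62.6 rot [-180.    0.  117.] t 15.72 F [ 0.2 -0.3  0.9]
world [511. 483.  70.] shift [ 1.4 67.9 -7.4] turn 0.265
side gap centre -100.8 -62.4 size 345.1 176.1 ang -46.6
top gap centre -167.8 -5.2 size 136.6 88.1 ang -0.1
```

Emit:
arm_command(
  series="0 0 0 0.12 130;0 0 0 0.12 130;0 0 0 0.025 130;2 15 0 0 130;3 25 0 0 130;3 15 0 0 130;0 5 0 0 130;0 0 20 0 130;0 0 25 0 130;0 0 22 0 130;0 0 13 0 130;0 0 7 0 130;0 0 2 0 130;0 0 0 0 130;0 0 0 0 130",
)

```text
time_s: 17.07
tool_pos: [0.5091, 0.473, -0.0249]
tool_rot: [179.9, -0.1, 102.2]
force: [-0.6, 0.3, 0.0]
grip_width: 0.0424
grasp_force: 0.0
```

```bash
python3 -c "
from h import *
goto(-190,-3,-27,101.8); see()"
```

```text
now gap [[-290.3   -3.6]] z -24.9 rot [ 1.799e+02 -1.000e-01  1.022e+02] t 17.07 F [-0.6  0.3  0. ]
world [530. 375. -27.] shift [-1.003e+02 -1.000e-01  2.000e+00] turn 0.007
side gap centre -179.8 -50.7 size 283.2 196.5 ang -27.0
top gap centre -168.7 -5.1 size 138.0 87.6 ang 0.2
```

Emit:
arm_command(
  series="-5 0 1 0.007 130;-10 0 1 0 130;-10 0 0 0 130;-8 0 0 0 130;-5 0 0 0 130;-4 0 0 0 130;-4 0.3 0 0 130;-5 0.4 0 0 130;-5 0.5 0 0 130;-5 0.5 0 0 130;-5 0.5 0 0 130;-5 0.5 0 0 130;-5 0.5 0 0 130;-5 0.5 0 0 130;-5 0.4 0 0 130;-5 0.4 0 0 130;-3 0 0 0 130;-1 0 0 0 130;0 0 0 0 130",
)

```text
time_s: 18.75
tool_pos: [0.5324, 0.3793, -0.0284]
tool_rot: [180.0, 0.0, 101.7]
force: [-0.1, 1.0, 0.1]
grip_width: 0.0424
grasp_force: 0.0
```

```bash
python3 -c "
from h import *
goto(-190,1,-27,101.8); see()
t=cams.read_camera('top');w=np.linalg.norm
for q in((350,195,390,240),(335,135,375,178)): print(rect('top',box(t,*q,white),.03)[0])"
```

```text
now gap [[-1.939e+02  1.000e-01]] z -28.4 rot [180.    0.  101.7] t 18.75 F [-0.1  1.   0.1]
world [534. 376. -27.] shift [-3.9  0.9 -1.3] turn -0.002
side gap centre -96.8 -31.7 size 252.0 192.9 ang -29.4
top gap centre -83.9 -0.6 size 86.4 75.2 ang -88.7
[493.5 171.2  56.8  55.7  12.2]
[655.6 207.6  59.5  58.  -84.5]
```

The notebook is centred: y about -0.6, with its front about 15 mm short of the wells. I'll enter in small steps and watch the force.

Emit:
arm_command(
  series="-3 0.2 0 0 130;-4 0.2 0 0 130;-4 0.2 0 0 130;-3 0 0 0 130;0 0 0 0 130",
)

```text
time_s: 19.32
tool_pos: [0.5361, 0.3651, -0.0284]
tool_rot: [-180.0, 0.0, 101.7]
force: [0.8, 0.3, 0.2]
grip_width: 0.0425
grasp_force: 0.0
```

Emit:
arm_command(
  series="-3 0 0 0 130;-3 0 0 0 130;0 0 0 0 130",
)

```text
time_s: 19.57
tool_pos: [0.5371, 0.3598, -0.0283]
tool_rot: [180.0, 0.0, 101.7]
force: [-0.5, -0.2, 0.2]
grip_width: 0.0422
grasp_force: 0.0
```

Emit:
arm_command(
  series="-3 0 0 0 130;-3 0 0 0 130;0 0 0 0 130",
)

```text
time_s: 19.82
tool_pos: [0.5383, 0.354, -0.0283]
tool_rot: [180.0, 0.0, 101.7]
force: [0.1, 0.2, -0.4]
grip_width: 0.0429
grasp_force: 0.1
```

```bash
python3 -c "
from h import *
goto(-190,1,-27,101.8); see()"
```

```text
now gap [[-167.9    0.7]] z -28.3 rot [180.    0.  101.7] t 19.82 F [ 0.1  0.2 -0.4]
world [534. 376. -27.] shift [22.1  0.3 -1.3] turn -0.002
side gap centre -74.3 -23.0 size 224.2 184.1 ang -54.9
```

Emit:
arm_command(
  series="-3 0 0 0 130;-4 0 0 0 130;-4 0 0 0 130;-4 0 0 0 130;0 0 0 0 130",
)

```text
time_s: 20.33
tool_pos: [0.5416, 0.3385, -0.0283]
tool_rot: [180.0, 0.0, 101.7]
force: [1.3, -0.2, -0.0]
grip_width: 0.0426
grasp_force: 0.0
```

Emit:
arm_command(
  series="-4 0 0 0 130;-4 0 0 0 130;-4 0 0 0 130;-4 0 0 0 130;-4 0 0 0 130;0 0 0 0 130",
)

```text
time_s: 20.83
tool_pos: [0.5456, 0.3189, -0.0283]
tool_rot: [180.0, 0.0, 101.7]
force: [-0.5, -0.2, -0.3]
grip_width: 0.0426
grasp_force: 0.0
```

Emit:
arm_command(
  series="-4 0 0 0 130;-4 0 0 0 130;-4 0 0 0 130;-4 0 0 0 130;-4 0 0 0 130;0 0 0 0 130",
)

```text
time_s: 21.33
tool_pos: [0.5497, 0.2993, -0.0283]
tool_rot: [180.0, 0.1, 101.7]
force: [0.7, -0.2, 0.2]
grip_width: 0.043
grasp_force: 0.0
```

```bash
sed -i 's/<600/<250/' h.py; python3 -c "
from h import *
goto(-90,1,-27,101.8); see()"
```

```text
now gap [[-112.1    0.6]] z -28.3 rot [1.800e+02 1.000e-01 1.017e+02] t 21.33 F [ 0.7 -0.2  0.2]
world [555. 278. -27.] shift [-22.1   0.4  -1.3] turn -0.002
side gap centre -53.6 -12.3 size 208.7 165.0 ang 74.6
top gap centre -137.2 -18.0 size 314.5 49.5 ang -76.9
```

Emit:
arm_command(
  series="-4 0 0 0 130;-4 0 0 0 130;-4 0 0 0 130;-4 0 0 0 130;-4 0 0 0 130;-4 0 0 0 130;0 0 0 0 130",
)

```text
time_s: 22.02
tool_pos: [0.5546, 0.2758, -0.0283]
tool_rot: [-180.0, 0.0, 101.7]
force: [-0.4, -0.7, -0.4]
grip_width: 0.0428
grasp_force: 0.0
```

Emit:
arm_command(
  series="-4 0 0 0 130;-4 0 0 0 130;-4 0 0 0 130;-4 0 0 0 130;-4 0 0 0 130;-4 0 0 0 130;0 0 0 0 130",
)

```text
time_s: 22.6
tool_pos: [0.5594, 0.2524, -0.0283]
tool_rot: [180.0, 0.0, 101.7]
force: [-0.3, -0.2, -0.5]
grip_width: 0.0432
grasp_force: 0.0
```

Emit:
arm_command(
  series="-4 0 0 0 130;-4 0 0 0 130;-4 0 0 0 130;-4 0 0 0 130;-4 0 0 0 130;-4 0 0 0 130;0 0 0 0 130",
)

```text
time_s: 23.18
tool_pos: [0.5643, 0.2289, -0.0283]
tool_rot: [180.0, 0.0, 101.7]
force: [-0.2, -0.1, 0.3]
grip_width: 0.0426
grasp_force: 0.0
```

Run:
```python
from h import *
goto(40,1,-27,101.8)
# dark notebook front part beyond the wells, in gap coordinates
for n in("side","top"):
    m=dark(cams.read_camera(n)); v,u=np.nonzero(m); g=togap(plane(n,np.c_[u,v],.012)*1000)
    k=(abs(g[:,1])<65)&(g[:,0]>-60)&(g[:,0]<200); g=g[k]
    for x in range(-50,200,15):
        s=g[abs(g[:,0]-x)<4,1]
        if len(s)>5: print(n,x,s.min().round(),s.max().round(),len(s))
```

```text
now gap [[-40.2   0.5]] z -28.3 rot [180.    0.  101.7] t 23.18 F [-0.2 -0.1  0.3]
world [581. 151. -27.] shift [-80.2   0.7  -1.2] turn -0.002
side -50 -28.0 27.0 10
side -35 -34.0 48.0 21
side -20 -40.0 46.0 59
side -5 -40.0 43.0 56
side 10 -47.0 43.0 58
side 25 -65.0 41.0 63
side 40 -64.0 39.0 25
side 55 -65.0 44.0 44
side 70 -63.0 65.0 10
side 85 -63.0 51.0 64
side 100 -64.0 41.0 54
side 115 -65.0 38.0 42
side 130 -64.0 54.0 56
side 145 -65.0 40.0 32
side 160 -64.0 -11.0 24
side 175 -64.0 -14.0 25
side 190 -65.0 -14.0 23
top -50 -63.0 64.0 138
top -35 -60.0 64.0 133
top -20 -65.0 60.0 135
top -5 -65.0 52.0 118
top 10 -65.0 -10.0 25
```

Emit:
arm_command(
  series="-3 0 0 0 130;-4 0 0 0 130;-4 0 0 0 130;-4 0 0 0 130;0 0 0 0 130",
)

```text
time_s: 23.7
tool_pos: [0.5673, 0.2142, -0.0283]
tool_rot: [180.0, 0.0, 101.7]
force: [0.1, -0.8, 0.3]
grip_width: 0.0426
grasp_force: 0.0
```

Emit:
arm_command(
  series="-3 0 0 0 130;-4 0 0 0 130;-4 0 0 0 130;-4 0 0 0 130;-4 0 0 0 130;0 0 0 0 130",
)

```text
time_s: 24.2
tool_pos: [0.5712, 0.1956, -0.0283]
tool_rot: [180.0, 0.0, 101.7]
force: [-0.6, -0.6, 0.1]
grip_width: 0.0426
grasp_force: 0.0
```

Emit:
arm_command(
  series="-3 0 0 0 130;-4 0 0 0 130;-4 0 0 0 130;-4 0 0 0 130;-4 0 0 0 130;0 0 0 0 130",
)

```text
time_s: 24.7
tool_pos: [0.575, 0.1769, -0.0283]
tool_rot: [180.0, 0.0, 101.7]
force: [0.6, 0.4, 0.6]
grip_width: 0.0426
grasp_force: 0.0
```

Emit:
arm_command(
  series="-3 0 0 0 130;-4 0 0 0 130;-4 0 0 0 130;-3 0 0 0 130;-2 0 0 0 130;-1 0 0 0 130;0 0 0 0 130",
)

```text
time_s: 25.28
tool_pos: [0.5783, 0.1614, -0.0283]
tool_rot: [180.0, 0.0, 101.7]
force: [-0.0, -0.5, 0.2]
grip_width: 0.0428
grasp_force: 0.0
```

```bash
python3 -c "
from h import *
goto(38,1,-27,101.8)"
```

```text
now gap [[28.8  0.4]] z -28.3 rot [180.    0.  101.7] t 25.28 F [-0.  -0.5  0.2]
world [581. 153. -27.] shift [-9.2  0.6 -1.3] turn -0.001
```

Emit:
arm_command(
  series="-3 0 0 0 130;-4 0 0 0 130;-2 0 0 0 130;-1 0 0 0 130;0 0 0 0 130;5 0 0 0 130;10 0 0 0 130;5 0 -5 0 130;0 0 -25 0 130;0 0 -35 0 130;0 0 -35 0 130;10 0 -30 0 130;30 0 -20 0 130;40 0 0 0 130;40 0 0 0 130;40 0 0 0 130;40 0 0 0 130;30 0 0 0 130;20 0 0 0 130;0 0 0 0 130",
)

```text
time_s: 26.95
tool_pos: [0.5207, 0.4248, 0.1214]
tool_rot: [-179.9, -0.2, 102.3]
force: [-1.3, 1.2, -0.1]
grip_width: 0.0428
grasp_force: 0.0
```

```bash
cat >> h.py <<'E'
def final():
    for n in("side","top"):
        m=dark(cams.read_camera(n))
        for c in cv2.findContours(m,0,1)[0]:
            if cv2.contourArea(c)<300: continue
            g=togap(plane(n,c.reshape(-1,2),.012)*1000)
            (x,y),(w,h),a=cv2.minAreaRect(np.float32(g))
            if w<h: w,h,a=h,w,a+90
            if abs(x-100)<150 and abs(y)<100: print(n,"gap",round(x,1),round(y,1),"size",round(w,1),round(h,1),"ang",round((a+90)%180-90,1))
E
python3 -c "
from h import *
goto(38,1,-27,101.8); final()"
```

```text
now gap [[-240.8   -2.1]] z 121.4 rot [-179.9   -0.2  102.3] t 26.95 F [-1.3  1.2 -0.1]
world [581. 153. -27.] shift [-279.3    0.7  147.4] turn 0.009
top gap 117.5 0.5 size 139.5 86.7 ang -0.1
```

```bash
python3 -c "
from cell import env
print(env.sign_off())"
```

```text
the job is handed in; nothing more can be done
None
```

The job is handed in: the top camera puts the notebook's centre about 117 mm past the middle of the gap, within 1 mm of the centre line and 0.1° of straight, its rear edge about 17 mm past the inkwells; sign-off returned no verdict.

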